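Load a brick slip under the spring clip of a jointing board

TASK

Load the brick slip lying in the channel of the jointing board so that the spring clip holds it: slide it up the channel to the clip, press the clip's thumb pad down with one fingertip and, keeping it down, push the slip beneath the raised foot with the other fingertip until it is fully home against the end stop, then let go so that the foot comes down on the slip. Only press and push: the slip stays flat on the board, never lifted; do not let the clip down on it while it is only part of the way in, and leave the other things on the bench alone.

Things in the scene. Friction and masses are not known exactly. Their poses are not given: they have to be found in the camera images.
- slip_center (a point): Centre of the grey brick slip to load: a flat fired-clay block 90 mm long (its x), 58 mm wide (its y) and 18 mm thick, 0.12 to 0.23 kg, lying flat in the channel of the board with its length along the channel, short of the clip. Push it on its rear (-x) end.
- stop (a point): Point on the board's top surface, in the middle of the channel, at the face of the end stop (wooden, 16 mm high). x is the push direction along the channel, y points to the clip's side, z up. The slip is home when its front end touches the stop, its centre then 45 mm behind (-x of) this point.
- board: Plywood jointing board, 18 mm thick, fixed; origin on the table under the channel's middle line, 100 mm behind stop; axes as stop. It covers x -152 to +132, y -135 to +90 mm. The channel is 62 mm wide (y -31 to +31): a fence 12 mm high, 8 mm thick at +y, a guide strip 7 mm high, 10 mm wide at -y, both x -105 to +125 mm.
- pad (a point): Middle of the top of the clip's thumb pad: a ribbed steel plate 70 mm long (along the channel), 28 mm wide, the rear part of the lever, outside the fence (y +57 mm from the channel's middle). At rest it slopes up to the rear by 0.38 rad; fully down it is level, its top 7 mm above the board. Holding it down takes 3 to 10 N; a fingertip may slide along it meanwhile.
- pin (a point): Middle of the pin on which the clip's lever rocks, between two steel cheeks 30 mm high, 24 mm above the board, 57 mm to the +y side of the channel's middle; axes as stop. With the pad fully down, the pad reaches from 88 to 18 mm behind the pin; ahead of that a neck rises to the pin, where fingers would catch.
- foot_edge (a point): Point on the board's top, on the channel's middle line, level with the rear edge of the clip's foot; axes as stop, which lies 19 to 35 mm ahead (the clip is bolted elsewhere each time). The foot is a rubber bar 10 mm long in x, over y +9 to +27 mm. Its underside is 8 mm above the board at rest, so it blocks the slip, and about 25 mm with the pad fully down.
- clip (a joint): Angle of the spring clip's lever, rad: 0 at rest (foot down, nothing under it), about 0.22 with the foot resting on the slip, 0.38 with the pad fully down (hard stop). The spring always drives it to 0. The foot is clear of the slip above about 0.26.
- spare_slip: A second slip of the same size (90 x 58 x 18 mm), lying loose on the table left of the board, a bystander. Origin: centre of its underside.
- scriber: Scriber, 115 mm long and 9 mm thick, wooden handle and steel point, lying on the board at the -y side beyond the guide strip, a bystander. Origin: underside where handle and point meet.
- trowel: Pointing trowel, 260 mm long, on the table right of the board, a bystander. Origin: where handle and neck meet.
- chisel: Flat chisel, 200 mm long, on the table left of the board, a bystander. Origin: where handle and blade meet.
- water_cup: Steel cup 84 mm wide and 90 mm tall on the table left of the board, a bystander. Origin: centre of its underside.
- brush: Brush lying on the table right of the board, a bystander. Origin: on its underside.
- spacer: Wooden spacer block, 40 x 24 x 30 mm high, standing on the board at its near -y corner, a bystander. Origin: centre of its underside.
Things that resemble listed ones, but are neither listed nor needed, are in the scene too. What is shaped like the part that bears slip_center but yellow is not meant.

How it is judged (in metres and radians):
On the way, in this order (a step that is already met when the one before it is completed fails the run):
1. the clip is held open by the fingers while the slip is still short of its foot (value of joint clip above 0.25 rad and contact force between the fingers and clip above 0.5 N and x of slip_center in the frame of foot_edge below -0.04 m), for 0.1 s.
2. the slip is home against the end stop with the clip still held open (value of joint clip above 0.25 rad and contact force between the fingers and clip above 0.5 N and x of slip_center in the frame of stop above -0.0485 m), for 0.1 s.
At the end, for the whole second after the job is handed in: The slip lies flat in the channel with its front end within 3.5 mm of the end stop, at rest, and the clip's foot presses on top of it with the clip let go (x of slip_center in the frame of stop between -0.0485 and -0.042 m and y of slip_center in the frame of stop between -0.005 and 0.005 m and z of slip_center in the frame of stop below 0.012 m and angle between the x axis of slip_center and the x axis of stop, either way round below 0.1 rad and value of joint clip between 0.17 and 0.26 rad and contact force between clip and slip above 1.5 N and linear speed of slip below 0.01 m/s); the robot touches nothing.
It fails at once if the slip is lifted more than 8 mm or tipped (z of slip_center in the frame of stop above 0.017 m or angle between slip_center's own z axis and vertical above 0.2 rad).
It fails at once if the clip is let down on the slip while it is only part of the way in (x of slip_center in the frame of foot_edge above -0.04 m and x of slip_center in the frame of stop below -0.051 m and value of joint clip below 0.235 rad).
It fails at once if a bystander is moved by more than 20 mm (distance of any of spare_slip, scriber, trowel, chisel, water_cup, brush, spacer from where it was at the start of the episode above 0.02 m).
It also fails if it takes over 51 s, if anything falls off the work surface, if the arm or the gripper's body presses on something with over 40 N, if the wrist force passes 120 N, or if a joint passes its speed limit or range.

ROBOT

A 6-joint arm with a two-finger parallel gripper is mounted at the origin on the work surface. World frame = base frame: x ahead of the robot, y to its left, z up, the work surface at z = 0. Lengths are in mm, angles in rad, forces in N, time in s.
With the tool pointing down it reaches from about 400 to 925 mm from the base axis. Payload 12.5 kg.
Tool frame: the origin (TCP) lies at the very end of the fingers, on their centre line; the grasp point (between the pads) lies 19 mm behind it; z points along the fingers, x is the direction in which the jaws open and shut, and the axes are right-handed (so a half turn about z gives the same grasp; the last joint's range is limited). The gripper opens to 95 mm and grips with 3 to 60 N. Pads are 20 mm wide; open, the fingers measure 119 mm over their backs; the gripper's body (75 mm by 180 mm) begins 59 mm behind the grasp point.
Start: joints at [1.104, 0.491, 1.559, -0, 1.092, -0.106], TCP at [220.624, 584.784, 214.661] pointing down, gripper open.
Joint ranges: [-3.1, 3.1], [-0.84, 2.19], [0.05, 2.79], [-1.13, 4.28], [0.06, 2.93], [-2.69, 2.69]. Speed limits (rad/s): [2.22, 2.22, 2.79, 3.14, 3.14, 3.14].

INTERFACE

Orientations are given as [roll, pitch, yaw] about the fixed x, y, z axes, in that order (R = Rz(yaw) Ry(pitch) Rx(roll)).
In Python, from cell import state, viewer, ticket, look_for, regions_of gives the robot as it stands.
- The arm moves only by the shell command python3 -m inch 'ROWS'. ROWS is JSON, a list of rows, each a list of 7 numbers: the turn, a rotation vector about the world's x, y, z in degrees, then the shift along the world's x, y, z in mm, then the opening, from -1 (shut) to 1 (fully open). In form: [[rx, ry, rz, tx, ty, tz, hand], ...]. A call has 1 to 10 rows; each row shifts and turns the commanded pose from where the row before left it; what a row does not reach is not made up. A row lasts 1/10 s, in which the tool goes at most 50 mm and 8.59 degrees, less where a joint would pass 70% of its speed; a pose out of reach is approached as far as the arm can. A call with a gripper value outside its range is refused whole. The fingers move at their own pace and stop on an object; the grip force is fixed at half the most. Time passes only in rows, so rows that do not move let the fingers close. It gives the time, the measured TCP pose, the force and the opening at its end, in the units of the state.
- state(): the state, without advancing time (a new reading comes with each control period).
- viewer.read_camera(name): name is "side" or "top"; returns a dict with "color" (420x560x3 uint8, red, green, blue), "depth" (420x560 float32, mm along the optical axis (not along the pixel's ray), 0 where there is no reading), "fx", "fy", "cx", "cy" (pixels), "dist_coeffs" ([k1, k2, p1, p2, k3] as OpenCV has them; the pictures are not rectified), "position" and "orientation" of the camera in the world. Camera axes: x right, y down, z forward; pixel columns grow to the right and rows downward; lengths in mm; the calibration is good to about 2 mm. A picture is of the moment at which its call begins.
- ticket.job_done(): hands the job in, once; it reports no verdict.
Trained networks look in the newest picture that a camera, given by its name, has taken for a name from the list of things; names that differ only in an ending like _2 or _b are one class to them, and where a whole thing is asked for, a point or a joint stands for the part that bears it (a point fixed in the world has none). Each returns a list of dicts, best first, with "score" (0 to 1); they miss things now and then, are a little off and sometimes report something else, mostly with a low value. They report only what shows in the picture. A call takes as long as a camera call. They do not tell look-alikes from the thing itself.
- look_for(name, camera): "box" ([left, top, right, bottom] as shares, 0 to 1, of the picture: columns of its width, rows of its height, round what is visible of it).
- regions_of(name, camera): "pixels" (420x560 bool, what is visible of it) and "box" ([left, top, right, bottom] as shares, 0 to 1, of the picture: columns of its width, rows of its height, round what is visible of it).
The state is a dict: "t": time; "joints": joint angles; "qvel": joint speeds; "tau": joint torques, N m; "eef_pos": TCP position; "tcp_rot": TCP orientation; "ft_force": force on the tool from outside, world axes, zero at the start; "moment": the same for the moment, N m; "opening": opening from 0.0 (shut) to 1.0 (fully open).
Only numpy, scipy, OpenCV 4.12 (cv2) and the standard library are available. Lean on these libraries where they do the work, as an engineer would, in place of code of your own. Each camera call takes 0.05 s, during which the arm holds its last target. There are 200 camera calls.

## Working session

There is one attempt and no reset: what is moved stays moved. The work goes in short steps, Python scripts to look and compute and a shell command to move; the robot and the scene stay as the last step left them, time stands still between calls to the robot, and variables do not carry over. Pictures are saved under pics/ and viewed, on a budget of 10 in all, crops included, one or two more only if the job needs it, and the job is handed in when it is done.

```bash
ls; mkdir -p pics
cat > h.py <<'E'
import numpy as np,cv2
from cell import state, viewer, ticket, look_for, regions_of
from scipy.spatial.transform import Rotation as R
def pose(c):
    o=np.array(c["orientation"],float)
    return (R.from_euler('xyz',o) if o.size==3 else R.from_matrix(o)).as_matrix(),np.array(c["position"],float)
def K(c): return np.array([[c["fx"],0,c["cx"]],[0,c["fy"],c["cy"]],[0,0,1.]])
def cloud(c):
    h,w=c["depth"].shape
    u,v=np.meshgrid(np.arange(w),np.arange(h))
    p=cv2.undistortPoints(np.stack([u,v],-1).reshape(-1,1,2).astype(float),K(c),np.array(c["dist_coeffs"],float)).reshape(h,w,2)
    d=c["depth"][...,None].astype(float)
    Rm,t=pose(c)
    P=np.concatenate([p*d,d],-1)@Rm.T+t
    P[c["depth"]<=0]=np.nan
    return P
def proj(c,X):
    Rm,t=pose(c); X=np.atleast_2d(np.array(X,float))
    return cv2.projectPoints((X-t)@Rm,np.zeros(3),np.zeros(3),K(c),np.array(c["dist_coeffs"],float))[0].reshape(-1,2)
E
python3 - <<'E'
from h import *
print(state())
ims=[]
for n in("top","side"):
    c=viewer.read_camera(n); cv2.imwrite(f"pics/{n}0.png",c["color"][...,::-1]); print(n,c["position"],c["orientation"],c["fx"])
    P=cloud(c)
    for k in("slip_center","pad","pin","foot_edge","board","clip","spare_slip","scriber","spacer"):
        try:
            for r in regions_of(k,n)[:3]:
                print(k,round(r["score"],2),np.round(np.array(r["box"])*[560,420,560,420]),np.round(np.nanmedian(P[r["pixels"]],0)))
        except Exception as e: print(k,e)
E
```

```text
pics
{'t': 0.0, 'joints': array([ 1.10442140e+00,  4.91561332e-01,  1.55946133e+00,  2.17612819e-05,
        1.09169966e+00, -1.05583653e-01]), 'qvel': array([-1.81592851e-03,  3.00799764e-05,  4.90279050e-04, -3.38534483e-05,
       -2.11503774e-04,  1.21310651e-04]), 'tau': array([ 2.10161379e-03, -6.12657881e+01, -2.58184183e+01,  6.92919712e-02,
        4.81919374e-02, -9.63474668e-05]), 'eef_pos': array([220.48569969, 584.55070632, 214.05655911]), 'tcp_rot': array([-3.14145441e+00,  1.12133989e-03,  1.20999508e+00]), 'ft_force': array([ 0.36111397, -0.28088582, -0.24222852]), 'moment': array([0.00050141, 0.03311459, 0.01051128]), 'opening': 0.997183643392908}
top [ 267.6592644    -8.86154046 1521.85225763] [-2.97343018e+00 -1.05110269e-04 -1.56978631e+00] 497.49188798012324
slip_center 0.78 [353. 162. 387. 190.] [ 644. -307.   18.]
slip_center 0.7 [356. 273. 419. 295.] [ 311. -319.   18.]
slip_center 0.67 [277. 178. 303. 210.] [576. -54.  35.]
pad 0.61 [264. 160. 293. 203.] [616.  -9.  45.]
pin 0.85 [262. 160. 296. 209.] [601.  -5.  43.]
foot_edge 0.81 [262. 162. 295. 210.] [605
[... 431 characters left out ...]
510971] [-2.10509627 -0.01212217 -0.1407479 ] 458.3238101936359
slip_center 0.88 [333. 267. 371. 296.] [ 638. -298.   18.]
slip_center 0.84 [235. 174. 257. 194.] [446. 170.  18.]
slip_center 0.75 [286. 209. 321. 225.] [578. -65.  36.]
pad 0.82 [290. 195. 339. 219.] [611.  -8.  46.]
pin 0.9 [282. 195. 338. 224.] [614.  -6.  42.]
foot_edge 0.86 [285. 199. 336. 218.] [617.  -8.  42.]
board 0.97 [238. 198. 358. 263.] [ 564. -122.   18.]
clip 0.52 [283. 197. 338. 221.] [614. -11.  46.]
spare_slip 0.79 [191. 154. 221. 170.] [327. 344.  17.]
scriber 0.71 [281. 235. 314. 243.] [ 541. -137.   24.]
spacer 0.56 [248. 226. 271. 247.] [ 449. -133.   40.]
spacer 0.15 [282. 195. 339. 222.] [611.  -4.  42.]
```

Run:
```python
import cv2,numpy as np
a=cv2.imread("pics/top0.png")[135:260,230:360]; b=cv2.imread("pics/side0.png")[180:270,225:370]
a=cv2.resize(a,(624,600),interpolation=3); cv2.imwrite("pics/a.png",a)
cv2.imwrite("pics/b.png",cv2.resize(b,None,fx=5.5,fy=5.5,interpolation=3))
```

```text
(no output)
```

View pics/a.png

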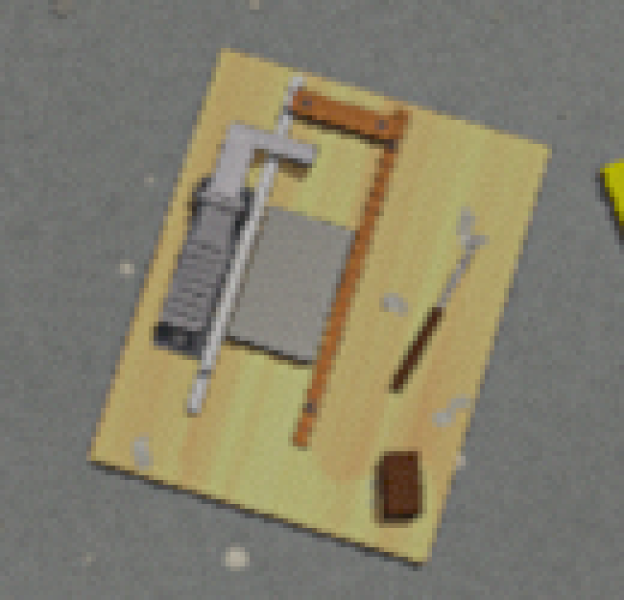

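View pics/b.png

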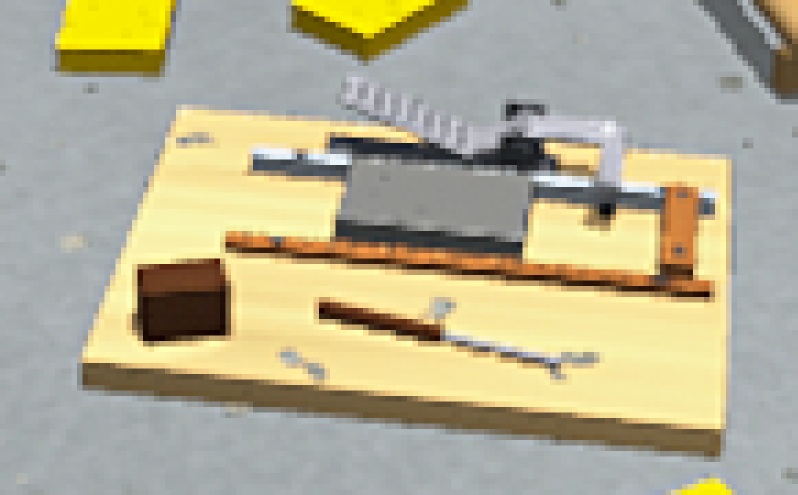

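View pics/top0.png

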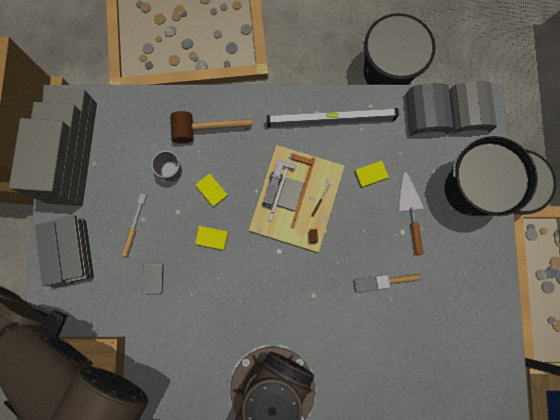

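The target is the grey slip in the board's channel, at about (290,195) in the top picture. The yellow blocks at (212,190), (210,237) and (371,173) are decoys, and the grey one at (152,278) is the spare on the table. Next I fit the board pose and make a rectified view in the board frame.

```bash
cat > fit.py <<'E'
from h import *
from scipy.optimize import least_squares
def ray_plane(c,uv,z):
    p=cv2.undistortPoints(np.array(uv,float).reshape(-1,1,2),K(c),np.array(c["dist_coeffs"],float)).reshape(-1,2)
    Rm,t=pose(c); d=np.c_[p,np.ones(len(p))]@Rm.T
    return t+d*((z-t[2])/d[:,2])[:,None]
def fit(n):
    c=viewer.read_camera(n); m=None
    m=regions_of("board",n)[0]["pixels"]
    P=cloud(c); m=cv2.dilate(m.astype(np.uint8),np.ones((9,9)))
    hsv=cv2.cvtColor(c["color"],cv2.COLOR_RGB2HSV)
    # board top: warm or anything above 12mm inside dilated region
    g=((P[...,2]>11)&(P[...,2]<70)&(m>0)).astype(np.uint8) if n=="top" else ((hsv[...,1]>60)&(hsv[...,2]>150)&(m>0)).astype(np.uint8)
    k=max(cv2.findContours(g,cv2.RETR_EXTERNAL,cv2.CHAIN_APPROX_NONE)[0],key=cv2.contourArea)
    h=cv2.convexHull(k)[:,0]
    W=ray_plane(c,h,18)[:,:2]
    (cx,cy),s,a=cv2.minAreaRect(W.astype(np.float32))
    b=cv2.boxPoints(((cx,cy),s,a))
    return c,(cx,cy),s,a,b
E
python3 - <<'E'
from fit import *
for n in("top","side"):
    c,ct,s,a,b=fit(n); print(n,np.round(ct,1),np.round(s,1),round(a,2))
    th=np.deg2rad(a if s[0]>s[1] else a-90)
    if np.cos(th)<0: th+=np.pi
    x=np.array([np.cos(th),np.sin(th)]);y=np.array([-x[1],x[0]])
    o=np.array(ct)+10*x+22.5*y; st=o+100*x
    print("th",np.rad2deg(th),"origin",o,"stop",st)
    # ortho in stop frame: X -260..40 (px right), Y 100..-140 (down), 2.5px/mm, z=board top
    S=2.6
    X,Y=np.meshgrid(np.arange(-255,40,1/S),np.arange(92,-138,-1/S))
    W=np.stack([st[0]+X*x[0]+Y*y[0],st[1]+X*x[1]+Y*y[1],np.full(X.shape,18.)],-1)
    uv=proj(c,W.reshape(-1,3)).reshape(X.shape+(2,)).astype(np.float32)
    im=cv2.remap(c["color"],uv[...,0],uv[...,1],cv2.INTER_CUBIC)[...,::-1].copy()
    f=lambda a,b:(int((a+255)*S),int((92-b)*S))
    for v in range(-250,40,10): cv2.line(im,f(v,92),f(v,92-(6 if v%50 else 14)),(0,0,255),1)
    for yy in(31,-31): cv2.line(im,f(-205,yy),f(25,yy),(255,0,0),1)
    cv2.line(im,f(0,31),f(0,-31),(255,0,0),1)
    cv2.imwrite(f"pics/o_{n}.png",im); print(im.shape)
E
```

```text
top [569.1 -76.6] [224.5 285.3] 72.59
th -17.409507751464844 origin [585.3367537  -58.08965636] stop [680.75582291 -88.00956998]
(598, 768, 3)
side [572.2 -75.2] [227.3 285.1] 72.6
th -17.400917053222656 origin [588.43383662 -56.70725742] stop [683.85739083 -86.61286396]
(598, 768, 3)
```

View pics/o_top.png

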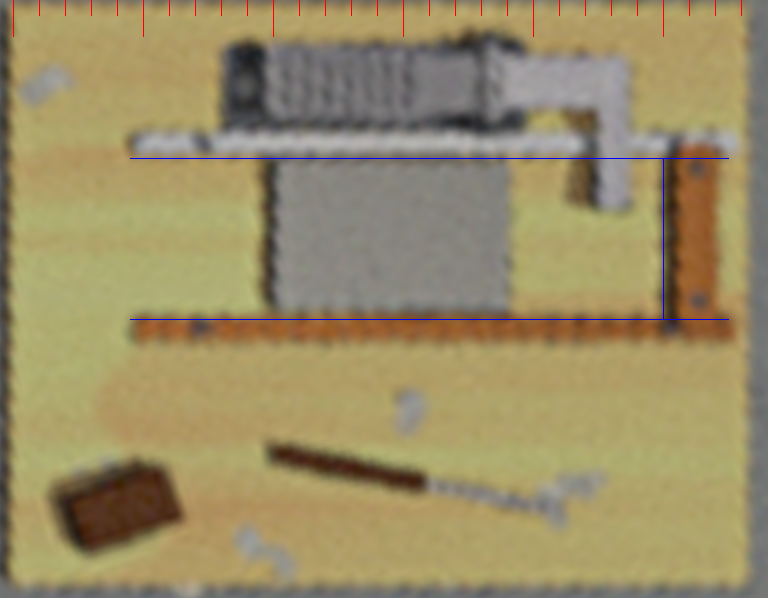

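View pics/o_side.png

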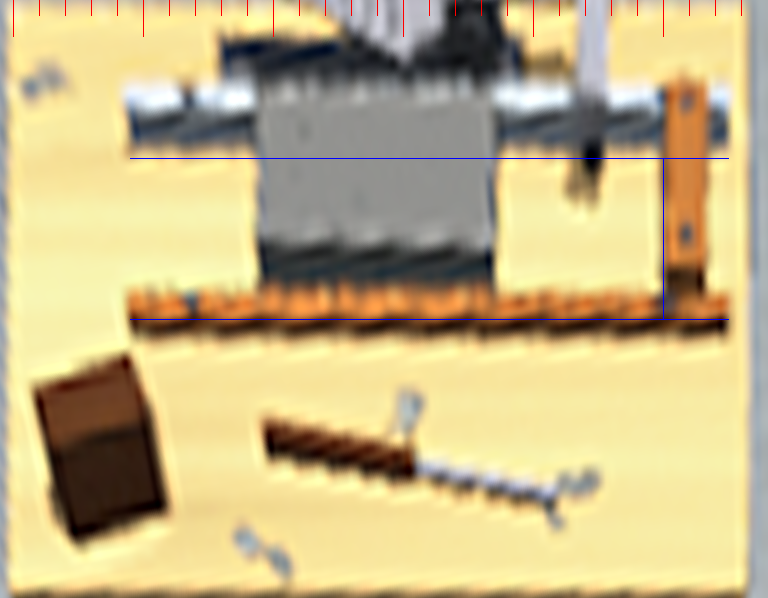

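The pictures put the stop at about (682,-87) world with the channel at -17.4°. In the stop frame the slip spans x -154..-65, the foot's rear edge is at about -33 and the pin at about -75. I'll first slide the slip up to the clip with the shut gripper, tool square to the channel.

```bash
python3 -m inch '[[0,0,0.4,20.8,-44.2,0,-1],[0,0,0.4,20.8,-44.2,0,-1],[0,0,0.4,20.8,-44.2,0,-1],[0,0,0.4,20.8,-44.2,0,-1],[0,0,0.4,20.8,-44.2,0,-1],[0,0,0.4,20.8,-44.2,0,-1],[0,0,0.4,20.8,-44.2,0,-1],[0,0,0.5,20.8,-44.2,0,-1]]'; python3 -m inch '[[0,0,0,20.8,-44.2,-10,-1],[0,0,0,20.8,-44.2,-10,-1],[0,0,0,20.8,-44.2,-10,-1],[0,0,0,20.8,-44.2,-10,-1],[0,0,0,20.8,-44.2,-10,-1],[0,0,0,20.8,-44.2,-10,-1],[0,0,0,0,0,0,-1],[0,0,0,0,0,0,-1]]'
```

```text
t: 2.0
eef_pos: [387.5, 229.4, 215.0]
tcp_rot: [3.141, -0.001, 1.268]
ft_force: [0.7, 0.9, 0.2]
opening: 0.381
t: 2.8
eef_pos: [511.7, -34.8, 154.2]
tcp_rot: [-3.141, -0.0, 1.265]
ft_force: [-0.4, -0.2, 0.1]
opening: 0.005
```

```bash
python3 -m inch '[[0,0,0,0,0,-40,-1],[0,0,0,0,0,-40,-1],[0,0,0,0,0,-25,-1],[0,0,0,0,0,-15,-1],[0,0,0,0,0,-8,-1],[0,0,0,0,0,0,-1]]'; python3 -m inch '[[0,0,0,4.5,-1.4,0,-1],[0,0,0,4.5,-1.4,0,-1],[0,0,0,4.5,-1.4,0,-1],[0,0,0,4.5,-1.4,0,-1],[0,0,0,4.5,-1.4,0,-1],[0,0,0,4.5,-1.4,0,-1],[0,0,0,4.5,-1.4,0,-1],[0,0,0,4,-1.3,0,-1],[0,0,0,0,0,0,-1]]'
cat > look.py <<'E'
import sys
from fit import *
# stop-frame ortho at height z over table, side above, top below
th=np.deg2rad(-17.4);x=np.array([np.cos(th),np.sin(th)]);y=np.array([-x[1],x[0]])
ST={"top":np.array([680.8,-88.]),"side":np.array([683.9,-86.6])}
out=[]
S=3
for n,z in(("side",float(sys.argv[1])),("top",float(sys.argv[2]))):
    c=viewer.read_camera(n); st=ST[n]
    X,Y=np.meshgrid(np.arange(-215,25,1/S),np.arange(75,-25,-1/S))
    W=np.stack([st[0]+X*x[0]+Y*y[0],st[1]+X*x[1]+Y*y[1],np.full(X.shape,z)],-1)
    uv=proj(c,W.reshape(-1,3)).reshape(X.shape+(2,)).astype(np.float32)
    im=cv2.remap(c["color"],uv[...,0],uv[...,1],cv2.INTER_CUBIC)[...,::-1].copy()
    for v in range(-210,25,10): cv2.line(im,((v+215)*S,0),((v+215)*S,5 if v%50 else 14),(0,0,255),1)
    out.append(im[:300])
cv2.imwrite(sys.argv[3],np.vstack(out))
E
python3 look.py 18 36 pics/p1.png
```

```text
t: 3.4
eef_pos: [511.4, -33.0, 26.4]
tcp_rot: [-3.141, -0.0, 1.269]
ft_force: [-0.3, 0.1, -0.0]
opening: 0.002
t: 4.3
eef_pos: [548.1, -45.4, 26.6]
tcp_rot: [3.141, -0.0, 1.268]
ft_force: [0.5, 0.2, -0.4]
opening: 0.002
```

View pics/p1.png

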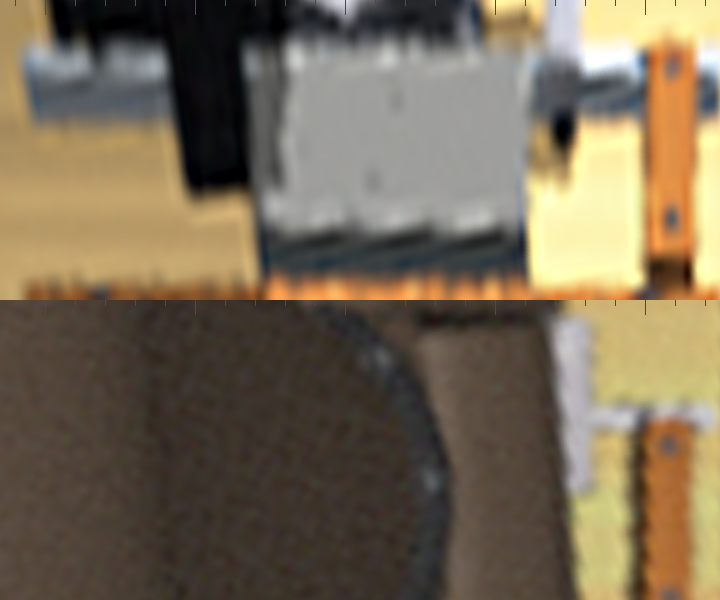

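The slip's front is at about -40 (px 525 in the side view) and the foot at about -31 (px 553). I'll push 4 mm more, back off, lift, turn 13.8° and open so one finger is over the pad and the other behind the slip.

```bash
python3 -m inch '[[0,0,0,1.9,-0.6,0,-1],[0,0,0,1.9,-0.6,0,-1],[0,0,0,0,0,0,-1],[0,0,0,-2.9,0.9,0,-1],[0,0,0,0,0,35,-1],[0,0,0,0,0,35,-1],[0,0,4.6,0.6,10.4,0,0],[0,0,4.6,0.6,10.5,0,0],[0,0,4.6,0.6,10.5,0,0],[0,0,0,0,0,0,0]]'; python3 -m inch '[[0,0,0,0,0,0,0],[0,0,0,0,0,-10,0],[0,0,0,0,0,0,0]]'
python3 - <<'E'
from h import *
s=state();p=s["eef_pos"];d=p[:2]-[682,-87.3];t=np.deg2rad(-17.4);c,n=np.cos(t),np.sin(t)
print(d@[c,n],d@[-n,c],p[2],np.rad2deg(s["tcp_rot"][2])+17.4-90)
E
python3 look.py 88 36 pics/p2.png
```

```text
t: 5.4
eef_pos: [549.8, -13.1, 96.8]
tcp_rot: [3.141, -0.0, 1.511]
ft_force: [0.2, 0.6, -0.2]
opening: 0.282
t: 5.7
eef_pos: [549.3, -14.4, 85.3]
tcp_rot: [-3.14, -0.0, 1.507]
ft_force: [-0.6, -0.0, -0.4]
opening: 0.487
-148.39270491138188 29.9297773898048 85.30684483510694 13.735685844094434
```

View pics/p2.png

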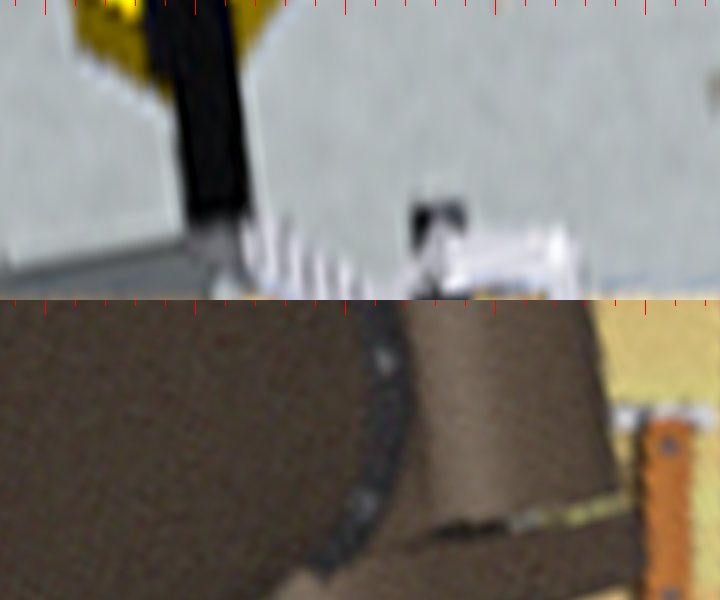

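```bash
python3 -m inch '[[0,0,0,0,0,-15,0],[0,0,0,0,0,-15,0],[0,0,0,0,0,-8,0]]';python3 -m inch '[[0,0,0,0,0,-6,0],[0,0,0,0,0,-6,0],[0,0,0,0,0,-5,0],[0,0,0,0,0,-3,0],[0,0,0,0,0,-1,0],[0,0,0,0,0,0,0],[0,0,0,0,0,0,0]]';python3 look.py 18 36 pics/p3.png
python3 - <<'E'
from h import *
s=state();print(s["eef_pos"],s["ft_force"],s["moment"],s["opening"])
E
```

```text
t: 6.1
eef_pos: [549.6, -14.1, 47.8]
tcp_rot: [-3.14, -0.0, 1.508]
ft_force: [-2.2, 0.3, 2.2]
opening: 0.501
t: 6.8
eef_pos: [550.6, -14.1, 28.0]
tcp_rot: [3.14, 0.0, 1.508]
ft_force: [1.7, -1.1, 3.2]
opening: 0.497
[550.45333245 -14.07459483  27.98481431] [ 2.56847383 -1.22575477  3.55295924] [-0.16303836 -0.37256768 -0.06377423] 0.4993267279046347
```

View pics/p3.png

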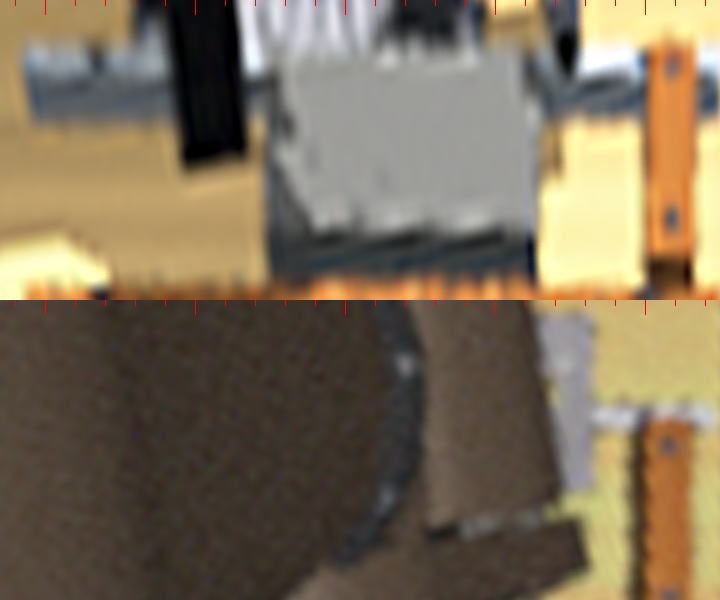

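The foot is raised (its rubber moved from y≈130 to y≈45 in the crop) and the slip front at px 538 is still short of it. I'll press a little more, then push.

```bash
python3 -m inch '[[0,0,0,0,0,-1.5,0],[0,0,0,0,0,-0.5,0],[0,0,0,0,0,0,0],[0,0,0,1.9,-0.6,0,0],[0,0,0,1.9,-0.6,0,0],[0,0,0,0,0,0,0]]'; python3 -m inch '[[0,0,0,2.9,-0.9,0,0],[0,0,0,2.9,-0.9,0,0],[0,0,0,2.9,-0.9,0,0],[0,0,0,2.9,-0.9,0,0],[0,0,0,2.9,-0.9,0,0],[0,0,0,0,0,0,0]]'
```

```text
t: 7.5
eef_pos: [553.3, -15.1, 25.4]
tcp_rot: [-3.14, -0.0, 1.509]
ft_force: [-3.2, -0.2, 2.3]
opening: 0.498
t: 8.1
eef_pos: [568.9, -19.9, 25.7]
tcp_rot: [3.141, 0.0, 1.508]
ft_force: [-1.2, -0.0, 3.0]
opening: 0.498
```

```bash
python3 -m inch '[[0,0,0,2.9,-0.9,0,0],[0,0,0,2.9,-0.9,0,0],[0,0,0,2.9,-0.9,0,0],[0,0,0,2.9,-0.9,0,0],[0,0,0,2.9,-0.9,0,0],[0,0,0,0,0,0,0]]';python3 look.py 18 36 pics/p4.png
```

```text
t: 8.7
eef_pos: [583.4, -24.4, 25.7]
tcp_rot: [3.141, 0.0, 1.508]
ft_force: [-1.6, 0.1, 4.8]
opening: 0.5
```

View pics/p4.png

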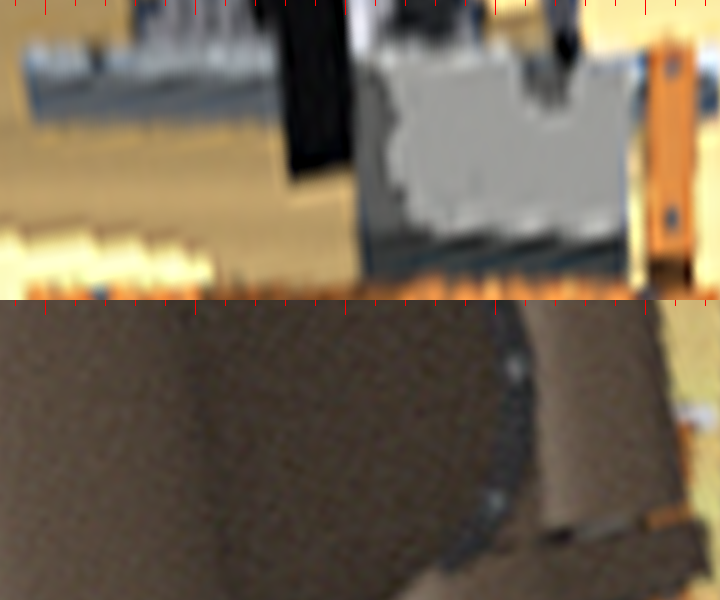

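The slip is under the raised foot, its front at px 628 against the stop face at about px 648, so about 6 mm to go. I'll finish in small steps and watch the push force.

```bash
python3 -m inch '[[0,0,0,1.9,-0.6,0,0],[0,0,0,1.4,-0.45,0,0],[0,0,0,0,0,0,0]]';python3 -m inch '[[0,0,0,0.95,-0.3,0,0],[0,0,0,0,0,0,0]]';python3 -m inch '[[0,0,0,0.95,-0.3,0,0],[0,0,0,0,0,0,0]]';python3 -m inch '[[0,0,0,0.95,-0.3,0,0],[0,0,0,0,0,0,0]]'
```

```text
t: 9.1
eef_pos: [586.1, -25.3, 25.6]
tcp_rot: [-3.141, -0.0, 1.508]
ft_force: [-4.1, 2.7, 4.5]
opening: 0.501
t: 9.3
eef_pos: [587.0, -25.5, 25.6]
tcp_rot: [-3.141, -0.0, 1.509]
ft_force: [-4.1, 1.8, 4.1]
opening: 0.502
t: 9.5
eef_pos: [587.7, -25.7, 25.7]
tcp_rot: [-3.141, -0.0, 1.508]
ft_force: [-5.6, 1.4, 6.4]
opening: 0.501
t: 9.7
eef_pos: [587.8, -25.8, 25.6]
tcp_rot: [-3.139, -0.001, 1.508]
ft_force: [-8.9, 2.1, 8.7]
opening: 0.499
```

```bash
python3 -m inch '[[0,0,0,0.95,-0.3,0,0],[0,0,0,0.95,-0.3,0,0],[0,0,0,0,0,0,0],[0,0,0,0,0,0,0]]';python3 look.py 18 36 pics/p5.png
```

```text
t: 10.1
eef_pos: [588.1, -26.0, 25.6]
tcp_rot: [-3.135, -0.001, 1.508]
ft_force: [-15.8, 5.2, 13.7]
opening: 0.5
```

View pics/p5.png

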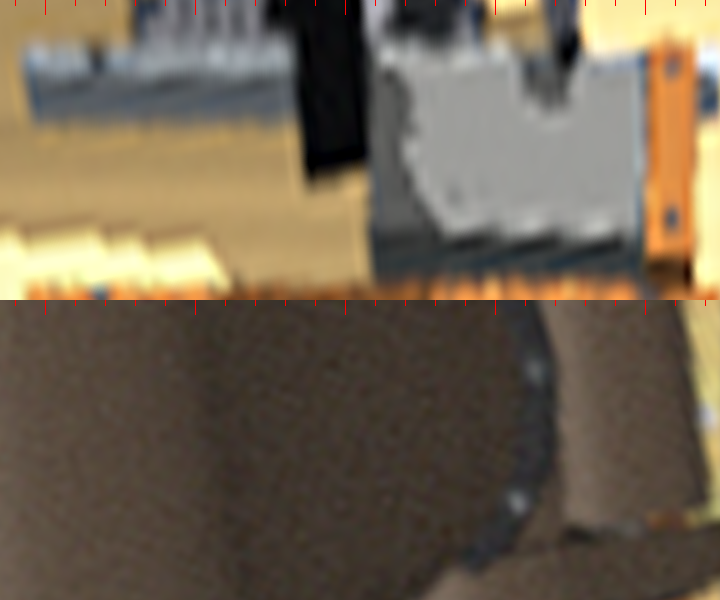

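The slip front meets the stop face (no gap left at px 645) and a 16 N push moves it no further. I'll relieve the push, keeping the pad down, and then lift off.

```bash
python3 -m inch '[[0,0,0,-2.4,0.75,0,0],[0,0,0,-2.4,0.75,0,0],[0,0,0,-0.9,0.3,0,0],[0,0,0,0,0,0,0]]';python3 -m inch '[[0,0,0,0,0,3,0],[0,0,0,0,0,4,0],[0,0,0,0,0,5,0],[0,0,0,0,0,8,0],[0,0,0,0,0,30,0],[0,0,0,0,0,40,0],[0,0,0,0,0,40,0],[0,0,0,-45,0,15,0],[0,0,0,-45,0,0,0],[0,0,0,-45,0,0,0]]';python3 -m inch '[[0,0,0,-40,0,10,0],[0,0,0,-20,20,0,0],[0,0,0,0,40,0,0],[0,0,0,0,40,0,0],[0,0,0,0,40,0,0],[0,0,0,0,40,0,0],[0,0,0,0,0,0,0]]';python3 look.py 18 36 pics/p6.png
```

```text
t: 10.6
eef_pos: [587.4, -25.6, 26.6]
tcp_rot: [3.136, 0.001, 1.508]
ft_force: [4.4, -1.8, 7.2]
opening: 0.499
t: 11.6
eef_pos: [448.4, -24.8, 171.3]
tcp_rot: [3.14, 0.0, 1.509]
ft_force: [-0.1, -0.6, -0.3]
opening: 0.504
t: 12.3
eef_pos: [389.8, 158.3, 181.0]
tcp_rot: [3.141, -0.001, 1.513]
ft_force: [-0.8, -0.4, -1.0]
opening: 0.499
```

View pics/p6.png

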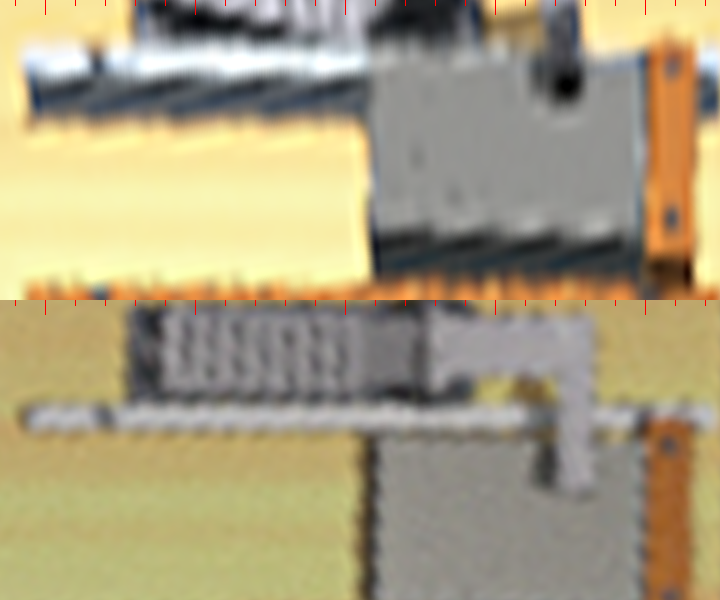

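The slip sits against the stop in both views (front edge at px ~645), the foot is down on it, and the robot is clear. I'm handing in.

```bash
python3 -c "
from cell import ticket,state
print(state()['ft_force']);print(ticket.job_done())"
```

```text
[ 0.04164269  0.58630681 -0.35520357]
the job is handed in; nothing more can be done
None
```

The slip is loaded under the clip and the job is handed in, at about 12.3 s of simulated time; no verdict was reported.

- **What I did:** I slid the grey slip up to just short of the foot with the gripper shut. With the gripper turned about 14° and half open, one fingertip held the thumb pad down while the other pushed the slip home. I eased the push off before letting the pad up.
- **Home against the stop:** with the pad still down, a push of about 16 N moved the slip no further. The tool was then within about 0.5 mm of where I had worked out home to be.
- **Last pictures:** both cameras show the slip flat with no visible gap at the stop and the foot down on top of it. The robot was clear, with the wrist force near zero.
- **Not measured:** I did not read the clip angle or the foot's force on the slip; I judged both from the pictures. I also did not re-measure the bystanders; the fingers were not moved down near any of them.
- **Disagreement:** the two cameras' board positions differed by about 3 mm. I used the average, and the contact at the stop agreed with it.
- **Budget:** I viewed 11 pictures, one over the 10 allowed.

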